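# Overhang the lock cover beside the coin track

## Robot

A 6-joint arm with a two-finger parallel gripper is mounted at the origin on the work surface. World frame = base frame: x ahead of the robot, y to its left, z up, the work surface at z = 0. Lengths are in mm, angles in rad, forces in N, time in s.
With the tool pointing down it reaches from about 300 to 1000 mm from the base axis. Payload 5.1 kg.
Tool frame: the origin (TCP) lies on the centre line of the jaws, within the pads' length; the fingertips stand 17 mm ahead of it and the grasp point (between the pads) lies 2 mm behind it (r.finger_overhang is the distance from the TCP to the fingertips, in mm); z points along the fingers, y is the line along which they close (so a half turn about z gives the same grasp; the last joint's range is limited). The gripper opens to 95 mm and grips with 3 to 60 N. Pads are 20 mm wide; open, the fingers measure 119 mm over their backs; the gripper's body (75 mm by 180 mm) begins 59 mm behind the grasp point.
Start: joints at [-1.195, 0.124, 1.65, -0, 1.367, -0.083], TCP at [287.835, -582.783, 231.656] pointing down, gripper open.
Joint ranges: [-2.61, 2.61], [-1.02, 2.33], [0.03, 2.71], [-1.35, 4.49], [0.32, 2.68], [-2.91, 2.91]. Speed limits (rad/s): [2.57, 2.57, 3.14, 3.14, 3.14, 3.14].

## Interface

Orientations are given as a unit quaternion [x, y, z, w].
In Python, from rig import r, cams, probe_bus, finish_job gives the robot as it stands (r), with the cameras (cams), the job as plain functions and the readings (probe_bus).
- The arm moves only by the shell command python3 nudge.py FILE [OPENING] [FORCE], which reads ROWS from the file FILE. ROWS is a JSON list of rows, 1 to 8 of them, each an object with the fields sx, sy, sz (the shift in mm), drx, dry, drz (a rotation vector in rad); a field left out counts as zero; each row shifts and turns the commanded pose from where the row before left it, along the tool's axes as they then stand; what a row does not reach is not made up. A row lasts 1/12 s, in which the tool goes at most 41.7 mm and 0.125 rad, less where a joint would pass 70% of its speed; a pose out of reach is approached as far as the arm can. OPENING is the finger opening in mm, set as the command begins (- or left out keeps the last). The fingers move at their own pace and stop on an object; FORCE is the grip in N (left out, the last holds). Time passes only in rows, so rows that do not move let the fingers close. It prints the time, the measured TCP pose, the force, the opening and the grip force at its end. Input that does not fit is refused with a message, and nothing moves.
- probe_bus.sense(): the state, without advancing time (a new reading comes with each control period).
- cams.camera(name): name is "side" or "top"; returns a dict with "pixels" (400x640x3 uint8, red, green, blue), "depth" (400x640 float32, mm along the optical axis (not along the pixel's ray), 0 where there is no reading), "K" (3x3 intrinsics, pixels), "xyz" and "attitude" of the camera in the world. Camera axes: x right, y down, z forward; pixel columns grow to the right and rows downward; lengths in mm; the calibration is good to about 2 mm. A picture is of the moment at which its call begins.
- finish_job(): hands the job in; it is judged then, once.
The state is a dict: "t": time; "joint_pos": joint angles; "qvel": joint speeds; "tau": joint torques, N m; "tcp_pos": TCP position; "tcp_rot": TCP orientation; "contact_force": force on the tool from outside, world axes, zero at the start; "wrist_torque": the same for the moment, N m; "opening": finger opening in mm; "finger_force": force on a finger pad.
Only numpy, scipy, OpenCV 4.12 (cv2) and the standard library are available. Lean on these libraries where they do the work, as an engineer would, in place of code of your own. Each camera call takes 0.05 s, during which the arm holds its last target. There are 200 camera calls.

## Task

First seat the chrome lock cover flat inside the black rim on the aluminium fixture plate and let go of it, while the plate still sits back on its green riser. Then slide the plate straight out along the riser, keeping it flat on top, until its outer end is in line with the red band on the brass coin track, and finish still holding the plate firmly so that it stays level, because the overhanging cover would tip it if you let go. Leave everything else on the bench where it is.

Things in the scene. Friction and masses are not known exactly. Their poses are not given: they have to be found in the camera images.
- cover: chrome lock cover, loose, 0.16 to 0.24 kg: round cap 56 mm across (foot 52 mm), 20 mm high, with a fixed upright lifting ring of 10 mm round bar on top, ring outside 44 mm, its top 59 mm above the underside. Origin: centre of the underside; z up; ring in the x-z plane (10 mm thick along y). On the bench, left or right of the riser; may have swapped places with the blue window
- cover_grip (a point): point in the upper part of the lifting ring of the cover, on its axis, 46 mm above its underside; pinch the ring here across the cover's y axis
- plate: loose aluminium plate, 0.39 to 0.55 kg, 300 (x) by 90 (y) by 6 mm thick, flat on the riser. Origin: centre of the underside; +x outward, z up. Orange square post 24 x 24 mm, 50 mm high, stands at x = -120 mm (inner end), sides along x and y. Black round rim on its top at x = +100 mm: 5 mm high, 61 mm inside, 70 mm outside
- seat (a point): centre of the seat inside the black rim, on the plate's top face (underside of a seated cover lies here)
- plate_end (a point): middle of the plate's outer end, at x = +150 mm on its top face
- post_grip (a point): grip point on the axis of the orange post, 28 mm above the plate's top face
- riser: green riser block with dark steel top, fixed, 260 (x) by 120 (y) by 60 mm high. Origin: centre of the underside; +x is the outward direction in which the plate slides. The plate starts within 0.05 rad of it, its outer end 10 to 50 mm past the riser's outer edge
- riser_edge (a point): middle of the riser's outer top edge, x = +130 mm, 60 mm above the bench
- vise: small cast iron vise, fixed, base 110 x 100 mm, 96 mm high, gripping a brass coin track 220 mm long, 26 mm wide, top 104 mm above the bench. Origin: on the bench under the track's middle; x along the track, parallel to and the same way as the riser's x. Track centre line 120 to 140 mm from the riser's, beyond the plate's path as seen from the robot
- mark (a point): centre of the 10 mm wide red band round the brass track, on the track's top; x = -60 mm of the vise. The plate's outer end must come level with it along x, 160 to 205 mm past the riser's outer edge; loaded with the cover the plate then tips outward unless held down
- window: cobalt blue glass dial window, loose disc 70 mm across and 8 mm thick; leave alone. Origin: centre of underside
- bushing: steel hex bushing, loose, 30 mm across flats, 22 mm high; leave alone. Origin: centre of underside
- hood_ring: rusted meter hood ring, loose, 124 mm outside, 22 mm high; leave alone. Origin: centre of underside
- driver: screwdriver lying on the bench, loose, its length along its x axis; leave alone
- coin_cup: blue coin cup, loose, 72 mm across, 70 mm high; leave alone. Origin: centre of underside

How it is judged (in metres and radians):
On the way:
1. the cover sits flat inside the rim, let go, with the plate still less than 90 mm out over the riser's edge (horizontal distance between cover and seat below 0.006 m and z of cover in the frame of seat below 0.003 m and angle between cover's own z axis and vertical below 0.1 rad and contact force between the fingers and cover below 0.1 N and x of plate_end in the frame of riser_edge below 0.09 m), for 0.2 s.
At the end, for the whole second after the job is handed in: Plate's outer end within 7 mm of the red band's middle along the riser, within 0.1 rad and 30 mm of straight, level within 0.05 rad, at rest, bearing on the riser, fingers holding it with 0.8 N or more; cover flat in the rim within 6 mm, not touched by the fingers (x of plate_end in the frame of mark between -0.007 and 0.007 m and angle between the x axis of plate and the x axis of riser, either way round below 0.1 rad and y of plate_end in the frame of riser between -0.03 and 0.03 m and angle between plate's own z axis and vertical below 0.05 rad and z of plate in the frame of riser_edge below 0.006 m and contact force between plate and riser above 0.3 N and contact force between the fingers and plate above 0.8 N and linear speed of plate below 0.01 m/s and horizontal distance between cover and seat below 0.006 m and z of cover in the frame of seat below 0.003 m and angle between cover's own z axis and vertical below 0.1 rad and contact force between the fingers and cover below 0.1 N); the arm keeps its last pose, push and grip.
It fails at once if the plate tips by more than 0.15 rad or is lifted more than 25 mm off the riser (angle between plate's own z axis and vertical above 0.15 rad or z of plate in the frame of riser_edge above 0.025 m).
It fails at once if a bystander is moved by more than 30 mm (distance of any of window, bushing, hood_ring, driver, coin_cup from where it was at the start of the episode above 0.03 m).
It also fails if it takes over 61 s, if anything falls off the work surface, if the arm or the gripper's body presses on something with over 40 N, if the wrist force passes 120 N, or if a joint passes its speed limit or range.

## Working session

There is one attempt and no reset: what is moved stays moved. The work goes in short steps, Python scripts to look and compute and a shell command to move; the robot and the scene stay as the last step left them, time stands still between calls to the robot, and variables do not carry over. Pictures are saved under pics/ and viewed, at most 10 in all, crops included, and the job is handed in when it is done.

```bash
ls; mkdir -p pics
python3 - <<'E'
from rig import r, cams, probe_bus, finish_job
import cv2,numpy as np
for n in("top","side"):
    c=cams.camera(n); np.savez(f"pics/{n}0.npz",**c); cv2.imwrite(f"pics/{n}0.png",c["pixels"][:,:,::-1]); print(n,c["K"],c["xyz"],c["attitude"])
s=probe_bus.sense();print(s["t"],s["tcp_pos"],s["tcp_rot"],s["opening"])
E
```

```text
nudge.py
pics
rig.py
top [[363.75295344   0.         316.75949542]
 [  0.         363.75295344 195.49965735]
 [  0.           0.           1.        ]] [407.88178918 -40.34493551 927.19106994] [ 0.71485478 -0.69126461  0.07391242 -0.07531818]
side [[457.12441264   0.         315.73104688]
 [  0.         457.12441264 196.99892079]
 [  0.           0.           1.        ]] [282.99714746 705.51233645 937.08364234] [-0.17205161  0.91346507 -0.36325082  0.06347163]
0.1 [ 287.6341495  -582.29001175  230.49367041] [ 9.73800968e-01  2.27400029e-01 -1.50224556e-04 -9.38050384e-04] 94.97313204020537
```

View pics/top0.png

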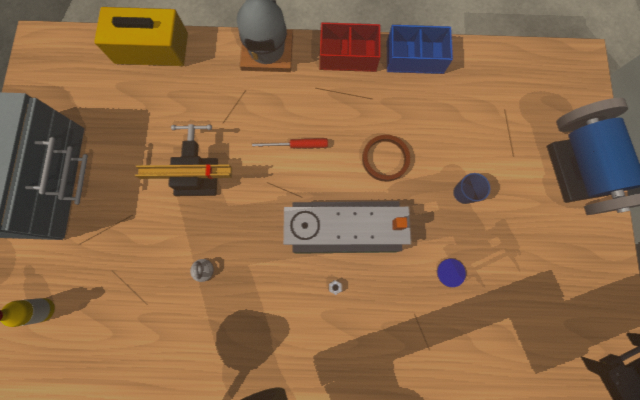

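View pics/side0.png

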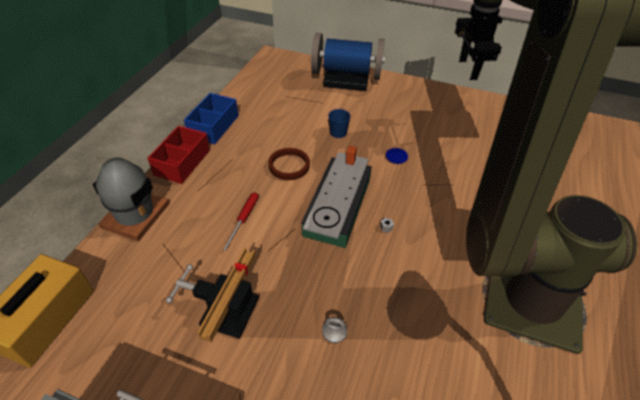

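The top view shows the cover at (203,269), the rim at (305,225), the orange post at (400,223), the red band at (208,170) and the window at (452,272). The side view has the cover at (335,330), the rim at (326,217), the post at (351,155) and the band at (240,267).

```bash
cat > h.py <<'E'
import numpy as np,cv2
from scipy.spatial.transform import Rotation as R
def rays(c,uv):
    uv=np.atleast_2d(uv).astype(float)
    d=np.c_[uv,np.ones(len(uv))]@np.linalg.inv(c["K"]).T
    return d@R.from_quat(c["attitude"]).as_matrix().T
def plane(c,uv,z):
    d=rays(c,uv); return c["xyz"]+d*((z-c["xyz"][2])/d[:,2])[:,None]
def cloud(c):
    v,u=np.mgrid[:400,:640]; d=rays(c,np.c_[u.ravel(),v.ravel()])
    return (c["xyz"]+d*c["depth"].reshape(-1,1)).reshape(400,640,3)
def hsv(c): return cv2.cvtColor(c["pixels"],cv2.COLOR_RGB2HSV)
def box(m,u0,u1,v0,v1):
    o=np.zeros_like(m); o[v0:v1,u0:u1]=m[v0:v1,u0:u1]; return o
def cen(m): 
    v,u=np.nonzero(m); return np.array([u.mean(),v.mean()]),len(u)
def two(c1,p1,c2,p2):
    d1,d2=rays(c1,p1)[0],rays(c2,p2)[0]
    s=np.linalg.lstsq(np.c_[d1,-d2],c2["xyz"]-c1["xyz"],rcond=None)[0]
    a,b=c1["xyz"]+s[0]*d1,c2["xyz"]+s[1]*d2; return (a+b)/2,np.linalg.norm(a-b)
E
python3 - <<'E'
from h import *
np.set_printoptions(precision=1,suppress=True)
T=dict(np.load("pics/top0.npz"));S=dict(np.load("pics/side0.npz"))
P=cloud(T);Q=cloud(S)
Z=P[...,2]
print("bench z",np.median(Z[300:340,100:200]),np.median(Q[300:380,420:470,2]))
for n,c,C,bx in(("top",T,P,(385,420,205,240)),("side",S,Q,(335,365,140,170))):
    h=hsv(c);o=(h[...,0]<20)&(h[...,1]>150)&(h[...,2]>80)
    m=box(o&(C[...,2]>80),*bx);p,k=cen(m);print(n,"post",p,k,C[m].mean(0),C[m][:,2].max())
    t=m&(C[...,2]>112);print(" posttop",cen(t) if t.any() else 0,C[t].mean(0),C[t].min(0),C[t].max(0), cv2.minAreaRect(C[t][:,:2].astype(np.float32)))
for n,c,C,bx in(("top",T,P,(190,225,155,185)),("side",S,Q,(225,255,255,280))):
    h=hsv(c);o=((h[...,0]<5)|(h[...,0]>172))&(h[...,1]>170)
    m=box(o,*bx);p,k=cen(m);print(n,"mark",p,k,np.median(C[m],0), plane(c,p,104));tt=m&(C[...,2]>100);print(cen(tt),C[tt].mean(0),C[tt].max(0))
for n,C,bx in(("top",P,(270,425,195,260)),("side",Q,(295,375,140,250))):
    z=C[...,2];m=box((z>62.5)&(z<69),*bx);print(n,"plate",m.sum(),np.median(z[m]),cv2.minAreaRect(C[m][:,:2].astype(np.float32)))
    m=box((z>52)&(z<125),*bx);print("all",cv2.minAreaRect(C[m][:,:2].astype(np.float32)))
for n,c,C,bx in(("top",T,P,(280,330,203,248)),("side",S,Q,(305,350,200,236))):
    g=c["pixels"].max(2);m=box((g<75)&(C[...,2]>63),*bx);print(n,"rim",m.sum(),C[m][:,2].mean())
    cs=max(cv2.findContours(m.astype(np.uint8),cv2.RETR_EXTERNAL,cv2.CHAIN_APPROX_NONE)[0],key=len)
    e=cv2.fitEllipse(cs);print(e,plane(c,e[0],71))
for n,C,bx in(("top",P,(180,230,245,290)),("side",Q,(310,360,305,350))):
    z=C[...,2];m=box(z>6,*bx);print(n,"cover",m.sum(),z[m].max(),C[m].min(0),C[m].max(0))
    m=box((z>24),*bx);X=C[m];print("ring",X.shape,X.mean(0),cv2.minAreaRect(X[:,:2].astype(np.float32)),X.min(0),X.max(0));m=box((z>45),*bx);X=C[m];print("ringtop",X.mean(0),cv2.minAreaRect(X[:,:2].astype(np.float32)))
def crop(n,c,b,s):
    i=c["pixels"][b[2]:b[3],b[0]:b[1],::-1];return cv2.resize(i,(400,400),interpolation=cv2.INTER_CUBIC)
cv2.imwrite("pics/crop1.png",np.hstack([crop(0,T,(178,228,244,294),8),crop(0,S,(305,365,300,360),8)]))
E
```

```text
bench z 0.4186034276194732 -1.1828862056468665
top post [399.6 222.9] 145 [ 525.2 -223.8  116.4] 927.1910699414229
 posttop (array([400.9, 222.4]), 111) [ 525.6 -225.4  122.5] [ 407.9 -238.6  112.2] [539.5 -40.3 927.2] ((476.879638671875, -136.76748657226562), (26.93577766418457, 235.5982208251953), 29.064411163330078)
side post [350.6 152.6] 140 [ 528.4 -215.2  109.4] 937.0836423449715
 posttop (array([351.1, 148.4]), 54) [ 526.5 -208.9  130. ] [ 283.  -241.8  112. ] [544.2 705.5 937.1] ((415.5449523925781, 233.00880432128906), (26.730867385864258, 981.12158203125), 14.10934829711914)
top mark [207.9 169.8] 28 [638.  222.1 105.3] [[637.7 221.9 104. ]]
(array([207.9, 169.5]), 27) [637.9 221.6 105.4] [649.2 224.6 107.5]
side mark [240.8 267.1] 70 [637.9 223.8 101.8] [[635.2 227.4 104. ]]
(array([239.8, 265.6]), 45) [639.3 224.3 103.1] [651.6 229.4 107.9]
top plate 4314 65.73471935390921 ((521.3759765625, -108.10980224609375), (119.05960845947266, 300.8448181152344), 2.7496466636657715)
all ((521.9485473632812, -107.91488647460938), (120.2539291381836, 301.0989685058594), 2.69319796562
[... 604 characters left out ...]
2] [433.9 271.  927.2]
ring (128, 3) [407.6 226.7  93. ] ((398.40863037109375, 106.17577362060547), (290.9518737792969, 39.7396125793457), 85.92163848876953) [388.2 -40.3  24.3] [428.1 250.3 927.2]
ringtop [407.1 217.4 131.5] ((414.16876220703125, 104.90971374511719), (37.14561080932617, 289.42108154296875), 3.0656955242156982)
side cover 504 937.0836423449715 [283.  223.1   6.1] [437.3 705.5 937.1]
ring (164, 3) [401.8 270.5  92.5] ((337.2320251464844, 468.8724670410156), (41.3505973815918, 483.78662109375), 17.79387855529785) [283.  235.8  24. ] [430.2 705.5 937.1]
ringtop [397.4 290.1 139.5] ((338.60015869140625, 469.3785705566406), (36.39369201660156, 483.8169860839844), 17.552001953125)
```

View pics/crop1.png

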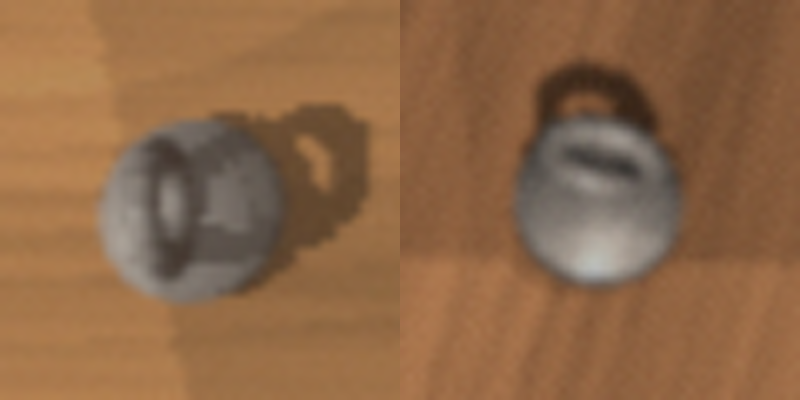

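The crop shows the lifting ring running along the image column direction (world x), so the pinch goes roughly along world y. Depth dropouts polluted some numbers, so I'll remeasure with those filtered.

```bash
cat > m.py <<'E'
from h import *
np.set_printoptions(precision=1,suppress=True)
def rect(X):
    c,(w,h),a=cv2.minAreaRect(X[:,:2].astype(np.float32))
    if h<w: w,h,a=h,w,a-90
    return np.array([*c,w,h]),"long axis deg",round(a+90,1)
E
python3 - <<'E'
from m import *
T=dict(np.load("pics/top0.npz"));S=dict(np.load("pics/side0.npz"))
for n,c,post,pl,cov in(("top",T,(385,420,205,240),(270,425,195,260),(180,230,245,290)),("side",S,(335,365,140,170),(295,375,140,250),(310,360,305,350))):
    C=cloud(c);ok=c["depth"]>0;z=C[...,2];h=hsv(c);print("==",n)
    o=(h[...,0]<20)&(h[...,1]>150)&(h[...,2]>80)&ok
    t=box(o&(z>112),*post);print("posttop",C[t].mean(0),rect(C[t]))
    a=ok&(h[...,1]<70)&(h[...,2]>105)
    m=box(a&(z>62)&(z<70),*pl).astype(np.uint8);m=cv2.morphologyEx(m,cv2.MORPH_CLOSE,np.ones((5,5)));m=cv2.morphologyEx(m,cv2.MORPH_OPEN,np.ones((5,5)))
    cs=max(cv2.findContours(m,cv2.RETR_EXTERNAL,cv2.CHAIN_APPROX_NONE)[0],key=len)[:,0]
    print("plate",rect(plane(c,cs,66)))
    m=box(ok&(z>54)&(z<125),*pl).astype(np.uint8);
    r_=box(ok&(h[...,2]<105)&(z>54)&(z<64),*pl);print("riser top",r_.sum(),rect(C[r_]),np.median(z[r_]))
    for th in(60,80,95):
        ctr,k=(np.array([305,225]),18) if n=="top" else (np.array([326,217]),20)
        v,u=np.nonzero((h[...,2]<th)&(h[...,1]<120));q=np.c_[u,v];X=plane(c,q,71)[:,:2];c0=plane(c,ctr,71)[0,:2]
        dd=np.linalg.norm(X-c0,axis=1);X=X[(dd>24)&(dd<42)]
        if len(X)>10:
            A=np.c_[2*X,np.ones(len(X))];s=np.linalg.lstsq(A,(X**2).sum(1),rcond=None)[0];print("rim",th,len(X),s[:2],np.sqrt(s[2]+s[:2]@s[:2]))
    m=box(ok&(z>6),*cov);X=C[m];print("cover",m.sum(),z[m].max(),X.min(0),X.max(0),cv2.minEnclosingCircle(X[:,:2].astype(np.float32)))
    for a,b in((24,65),(45,65)):
        X=C[box(ok&(z>a)&(z<b),*cov)];print("ring",a,len(X),X.mean(0),rect(X))
E
```

```text
== top
posttop [ 526.7 -227.1  115.2] (array([ 527.7, -227.3,   22.9,   22.9]), 'long axis deg', 92.0)
plate (array([ 522.5, -108.3,   88.5,  298.3]), 'long axis deg', 91.9)
riser top 1335 (array([ 522.3, -117.2,  120.2,  276.9]), 'long axis deg', 92.7) 59.72710252134448
rim 80 78 [519.8  -9.2] 32.311477707207715
rim 95 151 [519.6  -9.2] 32.4850311058633
cover 413 61.46041677769233 [368.1 216.9   6.2] [433.9 271.   61.5] ((399.89703369140625, 244.82608032226562), 34.64555740356445)
ring 24 121 [407.6 242.2  44.8] (array([407.9, 243.1,   9.5,  40.5]), 'long axis deg', 8.9)
ring 45 72 [407.  242.5  54.2] (array([406.9, 242.9,   9.4,  37.6]), 'long axis deg', 9.3)
== side
posttop [ 531.1 -226.2  114.8] (array([ 531.5, -227.7,   25.1,   28.4]), 'long axis deg', 90.8)
plate (array([ 525.5, -104.5,   88.6,  300.3]), 'long axis deg', 92.0)
riser top 868 (array([ 525. , -102.2,  121.4,  290.7]), 'long axis deg', 93.0) 59.27562896272951
rim 60 78 [520.7  -4.6] 32.30083514382485
rim 80 141 [521.1  -4.2] 32.2343541502775
rim 95 189 [520.8  -4.8] 32.53101548008044
cover 495 59.359297092901784 [382.  223.1   6.1] [437.3 270.5  59.4] ((409.2708740234375, 244.01133728027344), 28.19756317138672)
ring 24 155 [408.7 245.2  43.5] (array([409.4, 244.3,   9.9,  41.9]), 'long axis deg', 10.4)
ring 45 83 [409.8 245.1  53. ] (array([409.9, 244.1,   9.4,  36.7]), 'long axis deg', 11.8)
```

Post to rim measures 220.6 mm against the 220 mm given, so the scale is right. The averages are: cover (409,244) with pinch direction about 100°, rim (520.3,-6.8), post (529.3,-227.3) and mark (637.8,222.7). The slide comes to about 174 mm.

```bash
cat > d.py <<'E'
# usage: d.py x y z closing_angle_deg -> remaining motion in tool axes
import sys
from m import *
from rig import r, cams, probe_bus, finish_job
s=probe_bus.sense(); M=R.from_quat(s["tcp_rot"]); x,y,z,a=map(float,sys.argv[1:5])
cy=np.array([np.cos(np.radians(a)),np.sin(np.radians(a)),0])
if cy@M.as_matrix()[:,1]<0: cy=-cy
G=np.c_[np.cross(cy,[0,0,-1]),cy,[0,0,-1]]
w=(M.inv()*R.from_matrix(G)).as_rotvec()
print("t",round(s["t"],2),"now",s["tcp_pos"],"tool delta",M.inv().apply(np.array([x,y,z])-s["tcp_pos"]),"in target axes",G.T@(np.array([x,y,z])-s["tcp_pos"]),"rot",w.round(4))
print("F",s["contact_force"],"open",round(s["opening"],1),"ff",s["finger_force"],"q",np.round(s["joint_pos"],2))
E
echo '[{"drz":0.095}, {"drz":0.095}, {"drz":0.095}]' > m.json && python3 nudge.py m.json 60; python3 d.py 450 -200 230 100
echo '[{"sx":20, "sy":-32}, {"sx":20, "sy":-32}, {"sx":20, "sy":-32}, {"sx":20, "sy":-32}, {"sx":20, "sy":-32}, {"sx":20, "sy":-32}, {"sx":20, "sy":-32}, {"sx":20, "sy":-32}]' > m.json && python3 nudge.py m.json - >/dev/null; echo '[{"sx":20, "sy":-32}, {"sx":20, "sy":-32}, {"sx":20, "sy":-30}, {}]' > m.json && python3 nudge.py m.json; python3 d.py 409 244 160 100
```

```text
t: 1.35
tcp_pos: [445.3, -195.2, 231.3]
tcp_rot: [0.996, 0.09, 0.0, -0.001]
contact_force: [0.5, -0.2, -0.3]
opening: 60.3
finger_force: 0.0
t 1.35 now [ 445.3 -195.2  231.3] tool delta [  42.9 -438.4   72.3] in target axes [  40.5 -438.8   71.3] rot [-0. -0.  0.]
F [ 0.5 -0.2 -0.3] open 60.3 ff 0.0 q [-0.5 -0.2  2.   0.   1.4  0.9]
```

```bash
echo '[{"sx":4, "sy":-38}, {"sx":4, "sy":-38}, {"sx":4, "sy":-38}, {"sx":4, "sy":-38}, {"sx":4, "sy":-38}, {"sx":4, "sy":-38}, {"sx":4, "sy":-38}, {"sx":4, "sy":-38}]' > m.json && python3 nudge.py m.json >/dev/null; echo '[{"sx":4, "sy":-38, "sz":5}, {"sx":4, "sy":-38, "sz":15}, {"sx":1, "sy":-38, "sz":15}, {"sy":-20, "sz":20}, {"sz":15}, {}, {}]' > m.json && python3 nudge.py m.json; python3 d.py 409 244 44 100
python3 - <<'E'
from m import *
from rig import r, cams, probe_bus, finish_job
for n,cov in(("top",(180,230,245,290)),("side",(310,360,305,350))):
    c=cams.camera(n);np.savez(f"pics/{n}1.npz",**c);C=cloud(c);z=C[...,2];ok=c["depth"]>0
    X=C[box(ok&(z>24)&(z<65),*cov)];print(len(X),X.mean(0) if len(X) else 0)
    i=c["pixels"][:,:,::-1];b=(150,270,200,300) if n=="top" else (260,420,230,370)
    cv2.imwrite(f"pics/{n}1.png",cv2.resize(i[b[2]:b[3],b[0]:b[1]],None,fx=4,fy=4))
E
```

```text
t: 2.6
tcp_pos: [408.0, 237.9, 160.5]
tcp_rot: [0.996, 0.087, -0.001, 0.001]
contact_force: [0.4, 0.2, 0.5]
opening: 60.2
finger_force: 0.0
t 2.6 now [408.  237.9 160.5] tool delta [  2.4  -5.9 116.5] in target axes [  2.   -5.8 116.5] rot [ 0.  0. -0.]
F [0.4 0.2 0.5] open 60.2 ff 0.0 q [ 0.4 -0.2  2.1 -0.   1.3  1.8]
0 0
153 [408.9 245.2  43.8]
```

View pics/side1.png

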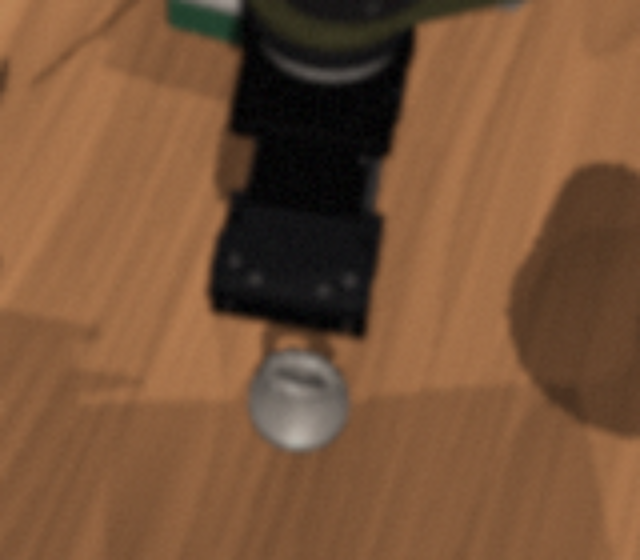

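The gripper is above the cover (crop pixel (298,400)), and the way down is clear. I'll descend and pinch.

```bash
echo '[{"sx":2.4, "sy":-6}, {"sz":30}, {"sz":30}, {"sz":30}, {"sz":20}, {"sz":6}, {}, {}]' > m.json && python3 nudge.py m.json; python3 d.py 409 244 44 100; echo '[{}, {}, {}, {}, {}, {}, {}, {}]' > m.json && python3 nudge.py m.json 0 30; python3 d.py 409 244 44 100
```

```text
t: 3.37
tcp_pos: [411.2, 245.1, 47.1]
tcp_rot: [0.996, 0.086, 0.001, -0.0]
contact_force: [0.9, 0.4, 1.7]
opening: 60.1
finger_force: 0.0
t 3.37 now [411.2 245.1  47.1] tool delta [-2.4  0.7  3.1] in target axes [-2.4  0.7  3.1] rot [-0. -0. -0.]
F [0.9 0.4 1.7] open 60.1 ff 0.0 q [ 0.4 -0.1  2.2  0.   1.   1.8]
t: 4.03
tcp_pos: [409.9, 244.7, 45.7]
tcp_rot: [0.996, 0.087, 0.0, 0.0]
contact_force: [1.7, -2.8, 1.2]
opening: 11.9
finger_force: 0.7
t 4.03 now [409.9 244.7  45.7] tool delta [-1.1  0.6  1.7] in target axes [-1.1  0.6  1.7] rot [ 0.  0. -0.]
F [ 1.7 -2.8  1.2] open 11.9 ff 0.7003769249422476 q [ 0.4 -0.1  2.2 -0.   1.   1.8]
```

```bash
echo '[{}, {}, {}, {}]' > m.json && python3 nudge.py m.json; echo '[{"sz":-20}, {"sz":-30}, {"sz":-30}, {"sz":-30}, {"sz":-15}, {}, {}]' > m.json && python3 nudge.py m.json;  python3 - <<'E'
from m import *
from rig import r, cams, probe_bus, finish_job
s=probe_bus.sense();print(s["tcp_pos"])
for n in("top","side"):
    c=cams.camera(n);np.savez(f"pics/{n}2.npz",**c)
    i=c["pixels"][:,:,::-1];b=(130,290,190,310) if n=="top" else (260,420,200,350)
    cv2.imwrite(f"pics/{n}2.png",cv2.resize(i[b[2]:b[3],b[0]:b[1]],None,fx=4,fy=4))
E
python3 d.py 520.3 -6.8 160 92.5
```

```text
t: 4.37
tcp_pos: [410.0, 244.7, 45.7]
tcp_rot: [0.996, 0.087, 0.0, 0.0]
contact_force: [0.0, -1.4, 0.0]
opening: 9.2
finger_force: 30.0
t: 4.95
tcp_pos: [410.0, 245.0, 170.7]
tcp_rot: [0.996, 0.087, 0.0, -0.0]
contact_force: [-0.6, -0.6, -2.6]
opening: 9.2
finger_force: 30.0
[410.  245.  170.7]
t 5.05 now [408.6 244.3 168.3] tool delta [ 66.6 266.6   8.2] in target axes [100.6 255.7   8.3] rot [0.  0.  0.1]
F [ 0.3  0.2 -2.5] open 9.3 ff 30.01419101027967 q [ 0.4 -0.2  2.1  0.   1.3  1.8]
```

View pics/side2.png

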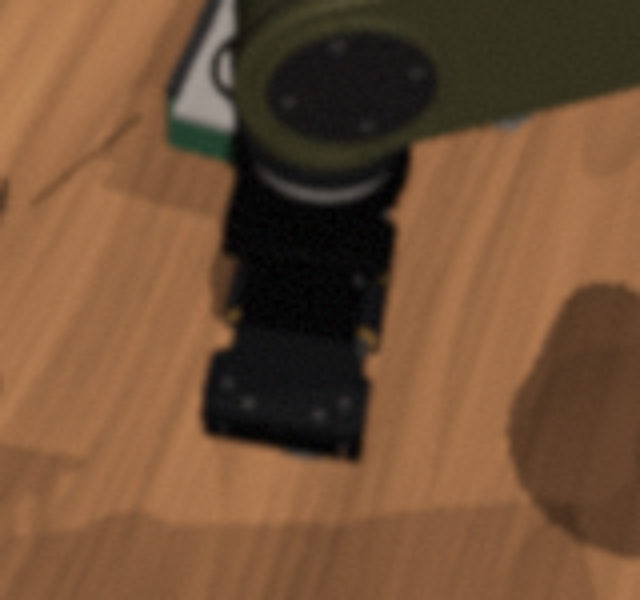

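The cover is lifted in the jaws: opening 9.2 mm, weight about 2.5 N, and the bench spot is empty. I'll carry it over the rim.

```bash
echo '[{"sx":8, "sy":33}, {"sx":8, "sy":33}, {"sx":8, "sy":33}, {"sx":8, "sy":33}, {"sx":8, "sy":33}, {"sx":8, "sy":33}, {"sx":8, "sy":33}, {"sx":8, "sy":33}]' > m.json && python3 nudge.py m.json >/dev/null; echo '[{"sx":2.6, "sy":2.6, "sz":15}, {"sz":15}, {"sz":8}, {}, {}, {}]' > m.json && python3 nudge.py m.json;  python3 - <<'E'
from m import *
from rig import r, cams, probe_bus, finish_job
s=probe_bus.sense();print(s["tcp_pos"])
o=[]
for n in("top","side"):
    c=cams.camera(n);np.savez(f"pics/{n}3.npz",**c)
    i=c["pixels"][:,:,::-1];b=(265,345,185,265) if n=="top" else (286,366,160,240)
    o.append(cv2.resize(i[b[2]:b[3],b[0]:b[1]],None,fx=5,fy=5,interpolation=cv2.INTER_CUBIC))
cv2.imwrite("pics/c3.png",np.hstack(o))
E
python3 d.py 520.3 -6.8 112 100
```

```text
t: 6.22
tcp_pos: [521.6, -5.8, 132.6]
tcp_rot: [0.996, 0.087, -0.0, -0.0]
contact_force: [0.1, -0.4, -1.5]
opening: 9.5
finger_force: 30.0
[521.6  -5.8 132.6]
t 6.32 now [522.2  -5.9 133.6] tool delta [-2.   0.6 21.6] in target axes [-2.   0.6 21.6] rot [ 0. -0.  0.]
F [-0.3 -0.1 -1.8] open 9.2 ff 30.001073581007347 q [-0.1 -0.1  2.   0.   1.2  1.3]
```

View pics/c3.png

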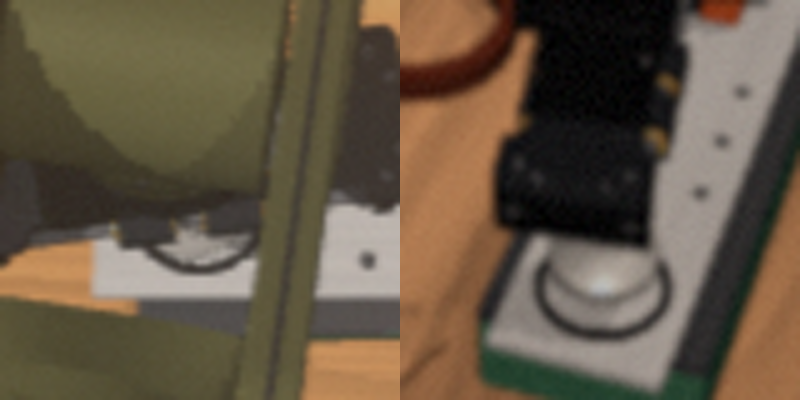

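In the side view the cover's foot (crop x 550–658) is centred on the rim (537–672). The cover-to-rim vector from the first pictures also puts the target TCP at (522,-5.6), which is where it stands. I'll lower it.

```bash
echo '[{"sz":6}, {"sz":6}, {"sz":3}, {"sz":2}, {}, {}]' > m.json && python3 nudge.py m.json; echo '[{"sz":1}, {"sz":1}, {"sz":1}, {}, {}]' > m.json && python3 nudge.py m.json; python3 d.py 522 -5.8 112 100
```

```text
t: 6.82
tcp_pos: [521.6, -6.2, 115.4]
tcp_rot: [0.996, 0.087, -0.0, -0.0]
contact_force: [0.7, 0.3, -2.5]
opening: 9.1
finger_force: 30.0
t: 7.23
tcp_pos: [521.7, -6.3, 112.6]
tcp_rot: [0.996, 0.087, -0.0, 0.0]
contact_force: [0.4, 0.2, -2.6]
opening: 9.2
finger_force: 30.0
t 7.23 now [521.7  -6.3 112.6] tool delta [ 0.4 -0.4  0.6] in target axes [ 0.4 -0.4  0.6] rot [ 0.  0. -0.]
F [ 0.4  0.2 -2.6] open 9.2 ff 30.001175989023707 q [-0.1 -0.1  2.  -0.   1.1  1.3]
```

```bash
echo '[{"sz":0.7}, {"sz":0.5}, {}, {}]' > m.json && python3 nudge.py m.json; echo '[{"sz":0.5}, {}, {}]' > m.json && python3 nudge.py m.json
```

```text
t: 7.57
tcp_pos: [521.8, -6.3, 111.7]
tcp_rot: [0.996, 0.087, 0.0, 0.0]
contact_force: [0.6, 0.4, -1.0]
opening: 9.6
finger_force: 30.0
t: 7.82
tcp_pos: [522.0, -6.4, 111.6]
tcp_rot: [0.996, 0.087, 0.0, 0.0]
contact_force: [-0.4, -0.6, 1.8]
opening: 9.5
finger_force: 30.0
```

Contact comes at z 111.6, the expected seat height. I'll let go, rise and look.

```bash
echo '[{}, {}, {}, {}, {}, {}]' > m.json && python3 nudge.py m.json 60; echo '[{"sz":-20}, {"sz":-30}, {"sz":-30}, {"sz":-20}, {"sy":35, "drz":0.05}, {"sy":35, "drz":0.05}, {"sy":35, "drz":0.03}, {"sy":35}]' > m.json && python3 nudge.py m.json; echo '[{"sy":35}, {"sy":35}, {}, {}]' > m.json && python3 nudge.py m.json
python3 - <<'E'
from m import *
from rig import r, cams, probe_bus, finish_job
o=[]
for n in("top","side"):
    c=cams.camera(n);np.savez(f"pics/{n}4.npz",**c)
    i=c["pixels"][:,:,::-1];b=(265,345,185,265) if n=="top" else (286,366,160,240)
    o.append(cv2.resize(i[b[2]:b[3],b[0]:b[1]],None,fx=5,fy=5,interpolation=cv2.INTER_CUBIC))
    C=cloud(c);z=C[...,2];ok=c["depth"]>0
    X=C[box(ok&(z>90)&(z<132),*((285,325,205,245) if n=="top" else(305,350,190,235)))];print(n,"ring",len(X),X.mean(0),rect(X),X[:,2].max())
cv2.imwrite("pics/c4.png",np.hstack(o))
E
python3 d.py 529.3 -227.3 180 92.3
```

```text
t: 8.32
tcp_pos: [521.6, -6.2, 110.8]
tcp_rot: [0.996, 0.087, -0.0, -0.0]
contact_force: [0.6, 0.9, -0.9]
opening: 43.6
finger_force: 0.0
t: 8.98
tcp_pos: [536.3, -146.6, 211.3]
tcp_rot: [1.0, 0.022, 0.0, 0.0]
contact_force: [0.0, -0.5, 0.1]
opening: 59.8
finger_force: 0.0
t: 9.32
tcp_pos: [539.0, -216.7, 210.7]
tcp_rot: [1.0, 0.02, -0.0, -0.0]
contact_force: [-0.0, -0.4, -0.4]
opening: 59.9
finger_force: 0.0
top ring 80 [517.4  -6.2 119. ] (array([518.7,  -5.8,   9.8,  41.8]), 'long axis deg', 10.1) 125.94598772765653
side ring 132 [521.   -3.9 108.3] (array([521.8,  -5.5,  11.8,  42.9]), 'long axis deg', 9.2) 124.98692310471881
t 9.42 now [ 539.1 -214.7  210.7] tool delta [-10.3  12.2  30.7] in target axes [-10.3  12.2  30.7] rot [-0.  0.  0.]
F [ 0.3  0.8 -0.5] open 60.2 ff 0.0 q [-0.5 -0.   1.8  0.   1.3  1.1]
```

View pics/c4.png

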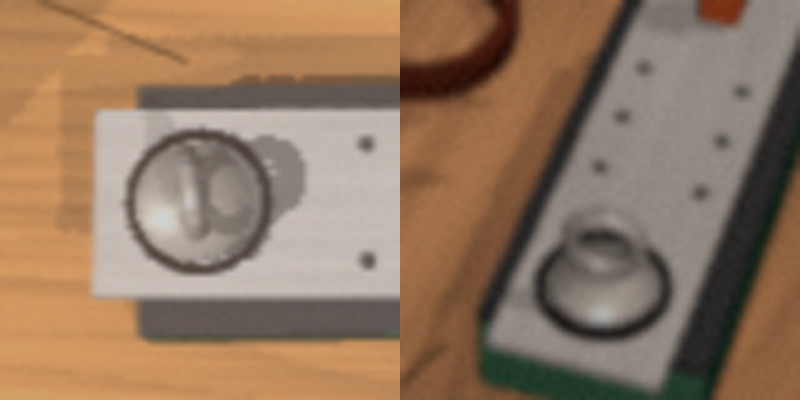

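The cover is seated concentric in the rim, with its ring top at z 125.5 against the 125 expected. Next is the post.

```bash
echo '[{"sx":-10.3, "sy":12.2}, {"sz":30}, {"sz":30}, {"sz":30}, {"sz":20}, {"sz":8}, {}, {}]' > m.json && python3 nudge.py m.json; python3 d.py 529.3 -227.3 92 92.3; echo '[{}, {}, {}, {}, {}, {}, {}, {}]' > m.json && python3 nudge.py m.json 0 50; echo '[{}, {}, {}]' > m.json && python3 nudge.py m.json; python3 d.py 529.3 -227.3 92 92.3
```

```text
t: 10.08
tcp_pos: [530.0, -227.2, 93.7]
tcp_rot: [1.0, 0.023, 0.0, 0.0]
contact_force: [0.2, -0.7, 0.2]
opening: 60.2
finger_force: 0.0
t 10.08 now [ 530.  -227.2   93.7] tool delta [-0.7  0.   1.7] in target axes [-0.7  0.1  1.7] rot [ 0. -0.  0.]
F [ 0.2 -0.7  0.2] open 60.2 ff 0.0 q [-0.5  0.1  1.9  0.   1.1  1. ]
t: 10.75
tcp_pos: [529.8, -228.3, 93.3]
tcp_rot: [1.0, 0.021, 0.0, 0.0]
contact_force: [0.8, -1.7, 0.4]
opening: 23.4
finger_force: 50.0
t: 11.0
tcp_pos: [529.7, -228.3, 93.3]
tcp_rot: [1.0, 0.022, 0.0, 0.0]
contact_force: [1.1, -2.2, 1.7]
opening: 23.9
finger_force: 50.0
t 11.0 now [ 529.7 -228.3   93.3] tool delta [-0.4 -1.   1.3] in target axes [-0.4 -1.   1.3] rot [ 0. -0.  0.]
F [ 1.1 -2.2  1.7] open 23.9 ff 49.98558461666107 q [-0.5  0.1  1.9 -0.   1.1  1. ]
```

The post is gripped at 50 N. I'll press down slightly and slide about 150 mm first, then measure the rest.

```bash
echo '[{"sz":1}, {}, {"sy":-5}, {"sy":-10}, {"sy":-10}, {"sy":-5}, {}]' > m.json && python3 nudge.py m.json; echo '[{"sy":-10}, {"sx":-0.2, "sy":-15}, {"sx":-0.2, "sy":-15}, {"sx":-0.2, "sy":-15}, {"sx":-0.2, "sy":-15}, {"sx":-0.2, "sy":-15}, {"sy":-5}, {}]' > m.json && python3 nudge.py m.json; echo '[{"sy":-10}, {"sx":-0.2, "sy":-10}, {"sy":-7}, {"sy":-3}, {}, {}]' > m.json && python3 nudge.py m.json
cat > e.py <<'E'
from m import *
from rig import r, cams, probe_bus, finish_job
import sys
s=probe_bus.sense();print(s["tcp_pos"])
U=np.array([np.cos(np.radians(92.8)),np.sin(np.radians(92.8))]);V=np.array([-U[1],U[0]])
for n,pl in(("top",(130,330,195,250)),("side",(270,375,180,330))):
    c=cams.camera(n);np.savez(f"pics/{n}{sys.argv[1]}.npz",**c);C=cloud(c);z=C[...,2];ok=c["depth"]>0;h=hsv(c)
    m=box(ok&(z>62)&(z<70)&(h[...,1]<80)&(h[...,2]>90),*pl).astype(np.uint8);m=cv2.morphologyEx(m,cv2.MORPH_OPEN,np.ones((3,3)))
    cs=np.vstack(cv2.findContours(m,cv2.RETR_EXTERNAL,cv2.CHAIN_APPROX_NONE)[0])[:,0]
    X=plane(c,cs,66)[:,:2];a=X@U;b=X@V;i=(a>a.max()-8)&(abs(b-np.median(b[a>a.max()-50]))<35);a1,b1=a[i],b[i];kk=np.polyfit(b1,a1,1)
    print(n,"end along u",a1.max(),"line slope",kk[0].round(3),"mean",a1.mean(),"lat",b[a>a.max()-30].min(),b[a>a.max()-30].max(),"z",np.median(z[m>0]))
    q=box(((h[...,0]<5)|(h[...,0]>172))&(h[...,1]>150)&ok&(z>98)&(z<112),*((190,225,155,185) if n=="top" else(225,255,255,280)))
    p,k=cen(q);w=plane(c,p,104)[0];print(" mark",k,p,w,"u",w[:2]@U,C[q].mean(0),C[q][:,:2].mean(0)@U)
    cv2.imwrite(f"pics/{n}{sys.argv[1]}.png",c["pixels"][:,:,::-1])
E
python3 e.py 5
```

```text
t: 11.58
tcp_pos: [528.8, -197.7, 93.3]
tcp_rot: [1.0, 0.023, 0.001, 0.0]
contact_force: [-0.0, -0.9, 6.3]
opening: 23.8
finger_force: 50.0
t: 12.25
tcp_pos: [523.9, -107.5, 93.3]
tcp_rot: [1.0, 0.023, 0.001, 0.001]
contact_force: [0.6, -0.3, 6.8]
opening: 23.4
finger_force: 50.0
t: 12.75
tcp_pos: [522.7, -78.7, 93.5]
tcp_rot: [1.0, 0.023, 0.001, 0.001]
contact_force: [1.0, -2.9, 5.4]
opening: 23.6
finger_force: 50.0
[522.7 -78.7  93.5]
top end along u 166.67366890432544 line slope 0.011 mean 165.52599424579674 lat -562.9700763968442 -474.19971085155595 z 65.83633658438703
 mark 33 [207.9 169.2] [639.2 222.1 104. ] u 190.56402718735157 [638.9 221.7 105. ] 190.2729188354347
side end along u 168.56621353515717 line slope 0.019 mean 164.60637554761905 lat -563.9708836247984 -474.95688583704407 z 64.91750007374515
 mark 47 [240.  265.7] [638.4 224.9 104. ] u 193.4765429499391 [638.9 224.2 102.8] 192.74709033365764
```

All estimates put the remaining slide at 24–25 mm: mark at u≈190.4 (top) and 193.1 (side), plate end at ≈166.5 and 168.

```bash
echo '[{"sy":-8}, {"sx":-0.2, "sy":-8}, {"sy":-6}, {"sy":-2.5}, {}, {}, {}]' > m.json && python3 nudge.py m.json; python3 e.py 6; python3 d.py 522 -54 93.5 92.5
python3 - <<'E'
import cv2,numpy as np
t=cv2.imread("pics/top6.png")[130:280,120:320];s=cv2.imread("pics/side6.png")[150:350,180:380]
cv2.imwrite("pics/c6.png",np.hstack([cv2.resize(t,(400,300)),cv2.resize(s,(400,400))[:300*400//400]])) if 0 else cv2.imwrite("pics/c6.png",np.hstack([cv2.resize(t,(400,400)),cv2.resize(s,(400,400))]))
E
```

```text
t: 13.43
tcp_pos: [521.5, -54.6, 93.6]
tcp_rot: [1.0, 0.023, 0.001, 0.002]
contact_force: [0.4, -3.8, 6.4]
opening: 23.6
finger_force: 50.0
[521.5 -54.6  93.6]
top end along u 190.64302552932054 line slope 0.034 mean 188.9892448510284 lat -560.9318880485937 -474.59703226889616 z 65.78490504087699
 mark 31 [207.9 169.5] [638.4 221.9 104. ] u 190.46369190809892 [638.2 221.7 104.6] 190.29503673095033
side end along u 193.17459811211202 line slope 0.002 mean 189.22798830160454 lat -563.0427464280571 -474.89183980152035 z 64.89099349351113
 mark 48 [240.2 265.7] [638.1 224.7 104. ] u 193.2586249230392 [638.3 224.4 103.5] 192.97000466981817
t 13.53 now [521.5 -54.6  93.6] tool delta [ 0.6 -0.6  0.1] in target axes [ 0.6 -0.6  0.1] rot [ 0. -0.  0.]
F [ 1.  -2.5  6. ] open 23.8 ff 49.98848497867584 q [-0.2 -0.   2.  -0.   1.1  1.3]
```

View pics/c6.png

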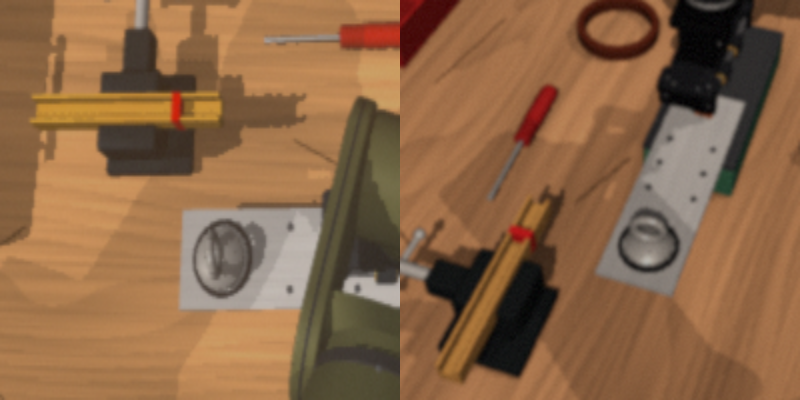

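In both views the plate end and red band agree within about 1 mm. The plate is level (depth z about 65.8 and 64.9), the cover is seated and the grip is firm, so I'm handing in.

```bash
python3 -c "
from rig import r, cams, probe_bus, finish_job
print(finish_job())"
```

```text
the job is handed in; nothing more can be done
None
```

I handed the job in at about 13.5 s, with no verdict returned: the cover is seated flat in the rim, the plate's outer end measured within about 1 mm of the red band in both views, and the gripper still holds the plate level by its post at 50 N.

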